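# Brush out the mug and hold the brush over the bowl

## Robot

A 6-joint arm with a two-finger parallel gripper is mounted at the origin on a cart in front of the work surface, level with it; the furniture and walls round the work are solid. World frame = base frame: x ahead of the robot, y to its left, z up, the work surface at z = 0. Lengths are in m, angles in degrees, forces in N, time in s.
With the tool pointing down it reaches from about 0.325 to 0.775 m from the base axis. Payload 9.3 kg.
Tool frame: the origin (TCP) lies midway between the tips of the shut fingers; the grasp point (between the pads) lies 19 mm behind it (grip_depth is the distance from the TCP to the grasp point, in m); x points along the fingers, y is the direction in which the jaws open and shut, and the axes are right-handed (so a half turn about x gives the same grasp; the last joint's range is limited). The gripper opens to 85 mm and grips with 20 to 120 N. Pads are 22 mm wide; open, the fingers measure 114 mm over their backs; the gripper's body (76 mm by 85 mm) begins 54 mm behind the grasp point. The pads swing forward as they close: fully open they stand 13 mm farther back than shut.
Start: joints at [-75.665, 14.817, 1.232, 76.415, 0, 81.257], TCP at [0.216, -0.506, 0.231] pointing down, gripper open.
Joint ranges: [-174.27, 174.27], [-52.1, 104.24], [-59.71, 78.15], [-110.17, 111.67], [-87.03, 83.33], [-180, 180]. Speed limits (degrees/s): [127.2, 127.2, 159.86, 180, 180, 180].

## Interface

Orientations are given as [roll, pitch, yaw] about the fixed x, y, z axes, in that order (R = Rz(yaw) Ry(pitch) Rx(roll)).
In Python, from rig import * gives the robot as it stands. The module is installed in compiled form; this text tells all that it offers. Calls block until the motion is done:
- goto(position, orientation): joint-space move of the TCP to a pose.
- servo_line(position, max_speed=0.15, rotation=None, f_stop=None): straight line of the TCP; rotation=None keeps the orientation; max_speed is the mean speed in m/s. With f_stop (N) it stops when the force on the tool has changed by that much, and returns True; else False.
- set_joints(angles): joint-space move.
- move_gripper(opening, newtons=None): opening from 0.0 (shut) to 1.0 (fully open); newtons is the grip in N (None keeps the last); returns when the fingers have stopped.
- wait(seconds).
- ik(position, orientation): joint angles nearest the present ones, or None.
- observe(): the state.
- get_image(name): name is "scene" or "top" or "wrist"; returns a dict with "frame" (480x640x3 uint8, blue, green, red), "fx", "fy", "cx", "cy" (pixels), "distortion" ([k1, k2, p1, p2, k3] as OpenCV has them; the pictures are not rectified), "rvec" (rotation vector, rad) and "tvec" (3), from world to camera coordinates, as OpenCV has them. Camera axes: x right, y down, z forward; pixel columns grow to the right and rows downward; lengths in m; the calibration is good to about 2 mm. A picture is of the moment at which its call begins. There is no depth.
A pose or a line that the arm cannot do raises PlanningError and nothing moves.
- finish_job(): hands the job in, once; it reports no verdict.
Trained networks look in the newest picture that a camera, given by its name, has taken for a name from the list of things; names that differ only in an ending like _2 or _b are one class to them, and where a whole thing is asked for, a point or a joint stands for the part that bears it (a point fixed in the world has none). Each returns a list of dicts, best first, with "confidence" (0 to 1); they miss things now and then, are a little off and sometimes report something else, mostly with a low value. They report only what shows in the picture. A call takes as long as a camera call. They do not tell look-alikes from the thing itself.
- recognise(camera, target): "at" ([column, row] in pixels, amid what is visible of it).
- regions_of(camera, target): "mask" (480x640 bool, what is visible of it) and "at" ([column, row] in pixels, amid what is visible of it).
The state is a dict: "time_s": time; "joint_pos": joint angles; "qd": joint speeds; "effort": joint torques, N m; "tool_pos": TCP position; "ee_rot": TCP orientation; "ft_force": force on the tool from outside, world axes, zero at the start; "torque": the same for the moment, N m; "grip_width": opening from 0.0 (shut) to 1.0 (fully open).
Only numpy, scipy, OpenCV 4.12 (cv2) and the standard library are available. Lean on these libraries where they do the work, as an engineer would, in place of code of your own. Each camera call takes 0.05 s, during which the arm holds its last target. There are 200 camera calls.

## Task

Take the bottle brush out of its stand and, keeping it upright, brush out the mug that stands beside the steel tumbler with at least two full strokes up and down, the tip going from near the bottom up to near the rim each time. Then carry the brush over the jars and finish while still holding it, upright and still, its tip centred about two centimetres above the rim of the small bowl, without touching the bowl, putting the brush down or letting it go. Do not push the mug about or tip it, and do not shift or knock over anything else.

Things in the scene. Friction and masses are not known exactly. Their poses are not given: they have to be found in the camera images.
- brush: Loose bottle brush, 203 mm long, about 75 g, standing upright in its stand at the start. Origin: middle of its flat tip (lower end); its z axis runs along the brush from the tip to the end of the handle. Grey ribbed stiff head (it does not bend), diameter 39 mm, from 0 to 68 mm above the tip; thin steel neck, diameter 9 mm, to 118 mm; round pale wooden handle, diameter 22 mm, straight from 128 to 196 mm above the tip. It is round, so its yaw does not matter.
- brush_tip (a point): The middle of the brush's flat tip (its lower end, same point as the origin of brush).
- brush_grip (a point): Point on the brush's axis in the middle of the wooden handle, 165 mm above the tip: grasp it here from above, any yaw.
- brush_stand: White ceramic stand that holds the brush, fixed to the worktop: open cup 60 mm high on a round foot 76 mm across, inner diameter about 45 mm, inner floor 10 mm above the worktop (where the tip rests). Origin: centre of its underside, z up. To take the brush out, lift it straight up until the tip is above the stand's 60 mm rim.
- mug: Loose white spotted mug with a handle, 91 mm high, 0.28 kg, beside the steel tumbler (the low white cup behind the sink is not meant). Round, 80 mm across outside, inside 56 to 60 mm, walls nearly upright, inner floor 7 mm above the underside. Origin on the underside; the axis of the round body is at y = +17 mm in the mug's frame, the handle reaches to y = -57 mm. z up.
- mug_mouth (a point): Centre of the mug's mouth, on the axis of the round body at rim height, 91 mm above the underside and 84 mm above the inner floor; z up.
- bowl: Loose small round bowl (patterned white, no handle), 100 mm across at the rim, 44 mm high. Origin: centre of its underside, z up.
- bowl_rim (a point): Centre of the bowl's open top at rim height, 44 mm above its underside; z up.
- tumbler: Loose steel tumbler without a handle, 79 mm across, 101 mm high, not to be used or shifted; it stands on the same side as the mug and may have changed places with it. Origin: centre of its underside.
- tall_jar: Loose glass jar with a screw lid, 84 mm across, 116 mm high, the tallest of three obstacles in a row between the mug's side and the bowl's side. Origin: centre of its underside.
- shaker: Loose salt shaker, 44 mm across, 90 mm high, obstacle in the same row. Origin: centre of its underside.
- short_jar: Loose glass spice jar, 68 mm across, 72 mm high, obstacle in the same row. Origin: centre of its underside.
Not all that is in view belongs to the job. What is meant by the brush is not red, and is the larger of those in its own colour.

How it is judged:
By the outcome, as a careful person would: the job done as asked, in the order asked, and still so for the second after the job is handed in, while the arm keeps its last pose, push and grip.
It also fails if it takes over 58 s, if anything falls off the work surface, if the arm or the gripper's body presses on something with over 40 N, if the wrist force passes 120 N, or if a joint passes its speed limit or range.

## Working session

There is one attempt and no reset: what is moved stays moved. The work goes in short steps, each a Python script; the robot and the scene stay as the last script left them, time stands still between calls to the robot, and variables do not carry over. Pictures are saved under pics/ and viewed, about 8 in all and at most 12, crops included, and the job is handed in when it is done.

```bash
mkdir -p pics
python3 - <<'E'
from rig import *
import cv2
for c in ("scene","top"):
    d=get_image(c); cv2.imwrite(f"pics/{c}0.png",d["frame"])
    print(c,d["fx"],d["distortion"],d["rvec"],d["tvec"])
    for n in ("brush","brush_stand","mug","bowl","tumbler","tall_jar","shaker","short_jar"):
        print(n,[(round(r["confidence"],2),[round(float(v)) for v in r["at"]]) for r in recognise(c,n)])
print(observe()["time_s"])
E
```

```text
scene 441.69150866274344 [-0.03957406  0.          0.          0.          0.        ] [ 2.0956668  -0.11858784  0.0606168 ] [-0.57666051  0.11902961  1.12331454]
brush [(0.96, [304, 291]), (0.79, [356, 260]), (0.65, [289, 358]), (0.65, [352, 248])]
brush_stand [(0.59, [306, 340])]
mug [(0.74, [284, 207])]
bowl [(0.7, [341, 288])]
tumbler [(0.94, [325, 218])]
tall_jar [(0.92, [285, 243])]
shaker [(0.89, [317, 246]), (0.39, [306, 340])]
short_jar [(0.69, [351, 245])]
top 527.7980405085466 [-0.11381777  0.          0.          0.          0.        ] [ 2.16901437 -2.15448657  0.12077483] [-0.0087479   0.57056892  1.24502188]
brush [(0.68, [416, 257]), (0.59, [308, 190]), (0.54, [454, 277])]
brush_stand [(0.23, [192, 268])]
mug [(0.7, [193, 271]), (0.58, [352, 216])]
bowl [(0.94, [352, 218])]
tumbler [(0.7, [211, 213])]
tall_jar [(0.83, [262, 269])]
shaker [(0.51, [265, 231])]
short_jar [(0.89, [271, 189])]
0.9
```

View pics/scene0.png

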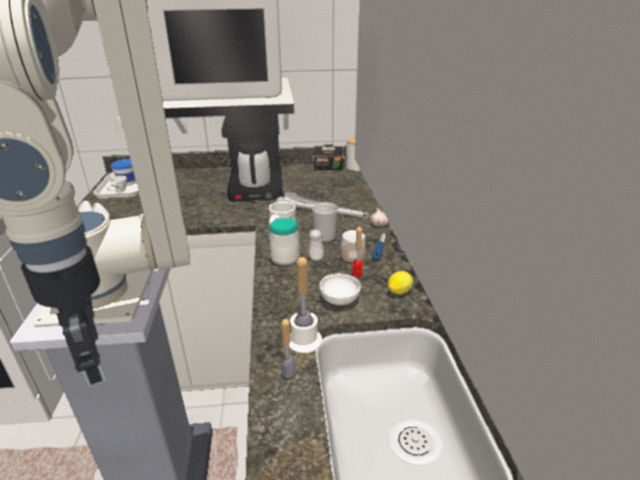

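View pics/top0.png

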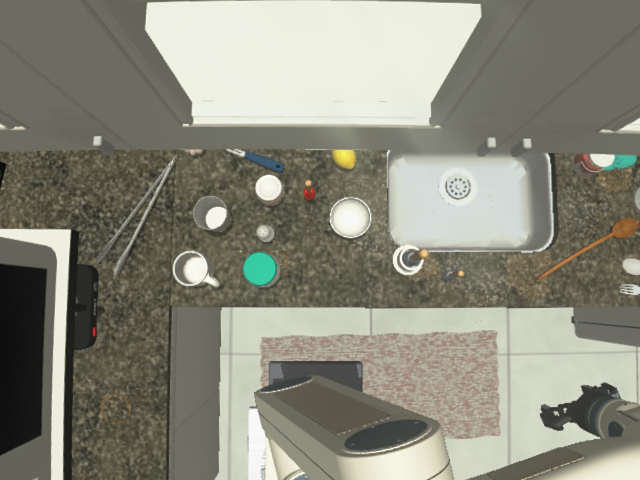

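Three brushes are in view:
- In the white stand: scene (304,291), top (416,257). It is grey and the larger of the two grey ones, so it's the one meant.
- A small grey brush: scene (288,350), top (454,274).
- A red brush: scene (358,255), top (309,190).

The mug with a handle is at top (193,269), next to the tumbler at (211,213). The bowl is at top (351,218). There are wall cabinets overhead at the back.

Next I'll fit positions to the masks and confirm with a crop.

```bash
cat > h.py <<'E'
from rig import *
import cv2, numpy as np
from scipy.optimize import minimize
def proj(d,P):
    K=np.array([[d["fx"],0,d["cx"]],[0,d["fy"],d["cy"]],[0,0,1]])
    return cv2.projectPoints(np.float64(P).reshape(-1,1,3),np.float64(d["rvec"]),np.float64(d["tvec"]),K,np.float64(d["distortion"]))[0][:,0]
def ray(d,uv):
    K=np.array([[d["fx"],0,d["cx"]],[0,d["fy"],d["cy"]],[0,0,1]])
    n=cv2.undistortPoints(np.float64([[uv]]),K,np.float64(d["distortion"]))[0,0]
    R=cv2.Rodrigues(np.float64(d["rvec"]))[0]
    return -R.T@np.float64(d["tvec"]).ravel(), R.T@np.r_[n,1]
def onz(d,uv,z):
    c,r=ray(d,uv); return c+r*(z-c[2])/r[2]
def tri(a,ua,b,ub):
    (c,r),(e,s)=ray(a,ua),ray(b,ub)
    t=np.linalg.lstsq(np.c_[r,-s],e-c,rcond=None)[0]; p,q=c+r*t[0],e+s*t[1]
    return (p+q)/2,np.linalg.norm(p-q)
A=np.linspace(0,2*np.pi,48)
def ring(x,y,z,r): return np.c_[x+r*np.cos(A),y+r*np.sin(A),0*A+z]
def sil(d,x,y,rings,yaw=None):
    S=4; m=np.zeros((480*S,640*S),np.uint8)
    fill=lambda P: cv2.fillConvexPoly(m,cv2.convexHull(np.int32(np.round(proj(d,P)*S))),1)
    fill(np.vstack([ring(x,y,z,r) for z,r in rings]))
    if yaw is not None:   # mug handle
        u=np.array([np.cos(yaw),np.sin(yaw)]); n=np.array([-u[1],u[0]])
        fill([[*(np.array([x,y])+u*a+n*b),z] for a in (.03,.074) for b in (-.006,.006) for z in (.02,.075)])
    return cv2.resize(m*255,(640,480),interpolation=cv2.INTER_AREA)/255.
def fit(d,mask,rings,handle=False):
    us=np.argwhere(mask)[:,::-1]; z=rings[-1][0]/2
    x0=onz(d,us.mean(0),z)[:2]; best=None
    for yaw in (np.radians([-150,-120,-90,-60]) if handle else [None]):
        f=lambda p:-np.minimum(s:=sil(d,p[0],p[1],rings,p[2]/10 if handle else None),mask).sum()/np.maximum(s,mask).sum()
        p0=list(x0)+([yaw*10] if handle else [])
        sim=np.vstack([p0]+[np.array(p0)+dv for dv in np.eye(len(p0))*([.01,.01,3][:len(p0)])])
        o=minimize(f,p0,method="Nelder-Mead",options=dict(initial_simplex=sim,maxiter=80,xatol=2e-4,fatol=1e-4))
        if best is None or o.fun<best.fun: best=o
    return best.x,-best.fun
E
python3 - <<'E'
from h import *
t=get_image("top")
M=dict(mug=[(0,.04),(.091,.04)],bowl=[(0,.025),(.044,.05)],tumbler=[(0,.0395),(.101,.0395)],tall_jar=[(0,.042),(.116,.042)],shaker=[(0,.022),(.09,.018)],short_jar=[(0,.034),(.072,.034)],brush_stand=[(0,.038),(.006,.038),(.06,.027)])
for n,r in M.items():
    rr=regions_of("top",n)
    for k in rr[:2]: 
        x,s=fit(t,k["mask"].astype(float),r,n=="mug"); print(n,round(k["confidence"],2),k["at"],np.round(x,4),"iou",round(s,3))
bt=[(k["confidence"],k["at"],np.argwhere(k["mask"])[:,::-1]) for k in regions_of("top","brush")]
s=get_image("scene")
bs=[(k["confidence"],k["at"],np.argwhere(k["mask"])[:,::-1]) for k in regions_of("scene","brush")]
for q in bt+bs: print(np.round(q[0],2),q[1],q[2].min(0),q[2].max(0))
print("brush top on z=.213",onz(t,(424,254),.213), tri(t,(424,254),s,(302.5,261)))
print("mugrim scene->z.091",onz(s,(284,207),.091))
crop=np.hstack([cv2.resize(s["frame"][235:385,250:410],None,fx=2.5,fy=2.5),cv2.resize(t["frame"][180:300,380:500],(375,375))])
cv2.imwrite("pics/crop.png",crop)
E
```

```text
mug 0.65 [194.3, 269.1] [  0.4816   0.2877 -21.4953] iou 0.954
bowl 0.6 [351.5, 215.7] [ 0.6089 -0.0858] iou 0.971
tumbler 0.98 [212.1, 214.2] [0.6102 0.2438] iou 0.878
tall_jar 0.55 [269.5, 187.7] [0.6596 0.098 ] iou 0.52
shaker 0.75 [267.1, 232.8] [0.5701 0.12  ] iou 0.884
short_jar 0.76 [270.5, 189.8] [0.6729 0.11  ] iou 0.901
short_jar 0.57 [211.5, 214.4] [0.6164 0.2528] iou 0.775
brush_stand 0.87 [402.1, 260.9] [ 0.5089 -0.2309] iou 0.598
0.67 [414.5, 254.3] [402 249] [427 266]
0.67 [452.2, 275.1] [441 270] [464 280]
0.62 [306.9, 190.9] [303 180] [314 199]
0.78 [356.7, 258.5] [352 227] [363 277]
0.75 [286.5, 356.5] [281 320] [295 377]
0.7 [300.0, 294.5] [296 258] [312 326]
brush top on z=.213 [ 0.50822639 -0.22849138  0.213     ] (array([ 0.51277086, -0.22965658,  0.20768914]), np.float64(0.00825860913721409))
mugrim scene->z.091 [0.49287004 0.28308563 0.091     ]
```

View pics/crop.png

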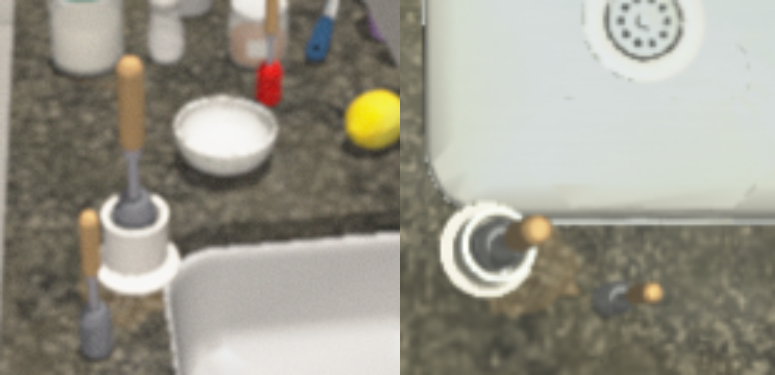

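The crop confirms it: the brush in the stand is large and grey, and the one beside it is a small look-alike. The end of its handle is at scene (302,260), top (424,253). Now moving above it and taking a wrist view.

Run:
```python
from h import *
o=observe(); print(o["ee_rot"],o["tool_pos"],o["grip_width"])
for yaw in (0,90,-90,45,-45):
    print(yaw,[None if (q:=ik(p,[0,90,yaw])) is None else np.round(q,0) for p in ([.509,-.229,.33],[.509,-.229,.156],[.482,.288,.33],[.609,-.086,.21])])
goto([.509,-.229,.31],[0,90,0])
w=get_image("wrist"); s=get_image("scene"); cv2.imwrite("pics/w1.png",w["frame"])
rs=recognise("wrist","brush"); print([(r["confidence"],r["at"]) for r in rs])
print(proj(w,[[.509,-.229,.213],[.509,-.229,.06],[.482,.288,.091]]), observe()["time_s"],observe()["tool_pos"])
```

```text
[-122.36669255   89.99536988   80.70930322] [ 0.21558635 -0.50594748  0.2312654 ] 0.9976831559937697
0 [array([-33.,  15.,  16.,  91.,   0., -33.]), array([-33.,  17.,  -6.,  66.,   0., -33.]), array([22., 16., 17., 91.,  0., 22.]), array([-16.,  22.,   8.,  76.,   0., -16.])]
90 [array([ -33.,   15.,   16.,   91.,    0., -123.]), array([ -33.,   17.,   -6.,   66.,    0., -123.]), array([ 22.,  16.,  17.,  91.,   0., -68.]), array([ -16.,   22.,    8.,   76.,    0., -106.])]
-90 [array([-33.,  15.,  16.,  91.,   0.,  57.]), array([-33.,  17.,  -6.,  66.,   0.,  57.]), array([ 22.,  16.,  17.,  91.,   0., 112.]), array([-16.,  22.,   8.,  76.,   0.,  74.])]
45 [array([-33.,  15.,  16.,  91.,   0., -78.]), array([-33.,  17.,  -6.,  66.,   0., -78.]), array([ 22.,  16.,  17.,  91.,   0., -23.]), array([-16.,  22.,   8.,  76.,   0., -61.])]
-45 [array([-33.,  15.,  16.,  91.,   0.,  12.]), array([-33.,  17.,  -6.,  66.,   0.,  12.]), array([22., 16., 17., 91.,  0., 67.]), array([-16.,  22.,   8.,  76.,   0.,  29.])]
[(0.75, [236.7, 166.6]), (0.74, [319.1, 216.1]), (0.68, [508.9, 324.8])]
[[318.39359172 239.29955748]
 [318.06894699 198.09104642]
 [818.72168149 175.76818363]] 3.3333 [ 0.50869305 -0.22958051  0.30984357]
```

View pics/w1.png

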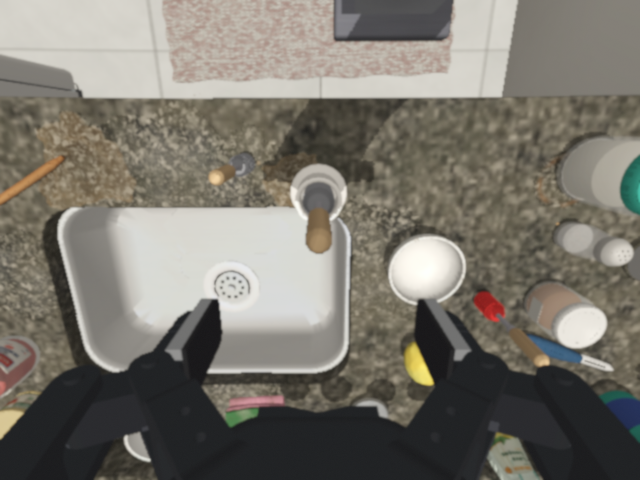

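The wrist view puts the handle end at (318,238) and the stand rim at (319,196). My fit predicted (318,239) and (318,198), so they agree to about 1–2 mm. Grasping now.

Run:
```python
from h import *
w=get_image("wrist")
for k in regions_of("wrist","bowl")[:1]: print("bowl",fit(w,k["mask"].astype(float),[(0,.025),(.044,.05)]),k["confidence"])
print(servo_line([.509,-.229,.156],.12,f_stop=8)); print(observe()["tool_pos"],observe()["ft_force"])
move_gripper(0,60); o=observe(); print(o["grip_width"],o["ft_force"],o["tool_pos"])
servo_line([.509,-.229,.30],.12)
o=observe(); print(o["grip_width"],o["ft_force"],o["time_s"],o["tool_pos"])
s=get_image("scene"); cv2.imwrite("pics/s2.png",cv2.resize(s["frame"][150:390,220:460],(600,600)))
print("tip/top expect",proj(s,[[.509,-.229,.154],[.509,-.229,.357-.003]]))
for k in regions_of("scene","brush"): print(k["confidence"],k["at"],(u:=np.argwhere(k["mask"])[:,::-1]).min(0),u.max(0))
```

```text
bowl (array([ 0.6092376 , -0.08691364]), np.float64(0.9398959671004881)) 0.82
False
[ 0.50930535 -0.22916746  0.15666934] [-0.23658399 -0.52669181  0.03217319]
0.23343577513575525 [0.06427736 0.64281274 3.21070891] [ 0.50914382 -0.22906695  0.15623615]
0.24406902803866243 [-0.67993363  0.09265554 -0.99924143] 6.825 [ 0.50881744 -0.22887347  0.29928418]
tip/top expect [[299.34349367 283.70165682]
 [295.85712728 192.153027  ]]
0.95 [298.9, 261.1] [292 206] [311 287]
0.8 [285.5, 356.7] [282 321] [293 376]
0.55 [354.2, 257.8] [352 228] [362 277]
```

View pics/s2.png

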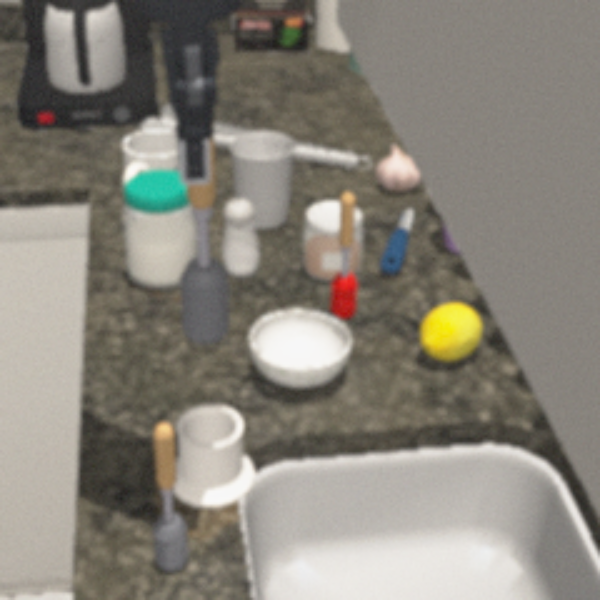

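The brush is out of the stand, with its tip at scene (302,283). That is about 3 px to the right of the prediction along the whole length, so it looks like a camera offset and not a lean. I'll check the brush and mug in the same picture above the mug.

```bash
cat >> h.py <<'E'
def fithead(d,mask,z0,p0):
    # visible head+neck silhouettes; params tip x,y (mm) with axis leaned to p[2:]
    def f(p):
        x,y=p[:2]; s=np.maximum(sil(d,x,y,[(z0,.0195),(z0+.068,.0195)]),sil(d,x,y,[(z0+.068,.0045),(z0+.118,.0045)]))
        return -np.minimum(s,mask).sum()/np.maximum(s,mask).sum()
    o=minimize(f,p0,method="Nelder-Mead",options=dict(initial_simplex=np.array([p0,[p0[0]+.006,p0[1]],[p0[0],p0[1]+.006]]),maxiter=60,xatol=2e-4))
    return np.round(o.x,4),round(-o.fun,3)
E
python3 - <<'E'
from h import *
P=[.482,.288]
servo_line(P+[.31],.2)
o=observe(); print(o["tool_pos"],o["time_s"]); z=o["tool_pos"][2]-.146; tx=o["tool_pos"][:2]
for c in ("top","scene","wrist"):
    d=get_image(c); vis=[]
    for n,r in dict(mug=[(0,.04),(.091,.04)],bowl=[(0,.025),(.044,.05)]).items():
        for k in regions_of(c,n)[:2]:
            print(c,n,round(k["confidence"],2),k["at"],fit(d,k["mask"].astype(float),r,n=="mug"))
    e=proj(d,[[*tx,z],[*tx,z+.068],[*tx,z+.12]]); print(" expected tip,headtop,neck",e.round(1).tolist())
    for k in regions_of(c,"brush"):
        u=np.argwhere(k["mask"])[:,::-1]
        if np.abs(u.mean(0)-e[1]).max()<60:
            m=k["mask"].astype(float); print(" brush",round(k["confidence"],2),u.min(0),u.max(0),fithead(d,m,z,list(tx)))
    a=proj(d,[[.482,.288,.12]])[0]; x0,y0=[int(np.clip(v-h,0,m)) for v,h,m in zip(a,(80,75),(480,330))]
    print(" crop",x0,y0); vis=cv2.resize(d["frame"][y0:y0+150,x0:x0+160],(400,375)); cv2.imwrite(f"/tmp/{c}.png",vis)
cv2.imwrite("pics/m3.png",np.hstack([cv2.imread("/tmp/top.png"),cv2.imread("/tmp/wrist.png")]))
E
```

```text
[0.48214594 0.28750149 0.31004293] 9.6667
top mug 0.85 [195.4, 272.7] (array([  0.48097648,   0.28724903, -21.40843851]), np.float64(0.7538657695439115))
top bowl 0.91 [351.4, 216.4] (array([ 0.60797286, -0.08517177]), np.float64(0.973219345355383))
 expected tip,headtop,neck [[181.7, 266.0], [173.3, 264.3], [166.1, 262.8]]
 brush 0.31 [174 251] [220 287] (array([0.4642, 0.2369]), np.float64(0.408))
 crop 106 192
scene mug 0.93 [284.8, 209.2] (array([  0.48937938,   0.39931963, -19.08382443]), np.float64(0.4394060195335858))
scene bowl 0.8 [341.1, 290.0] (array([ 0.61415825, -0.09212689]), np.float64(0.9153513764756394))
 expected tip,headtop,neck [[279.2, 184.5], [278.0, 162.9], [277.0, 145.6]]
 brush 0.66 [275 129] [287 186] (array([0.4896, 0.2921]), np.float64(0.723))
 crop 199 122
wrist mug 0.71 [315.6, 192.4] (array([  0.48352533,   0.28890059, -20.86987754]), np.float64(0.75209371604512))
wrist bowl 0.76 [44.2, 285.6] (array([ 0.60965432, -0.081764  ]), np.float64(0.9265290316815316))
 expected tip,headtop,neck [[317.3, 221.6], [317.2, 247.8], [317.2, 280.2]]
 brush 0.73 [263 161] [354 228] (array([0.4455, 0.2888]), np.float64(0.565))
 crop 237 134
```

View pics/m3.png

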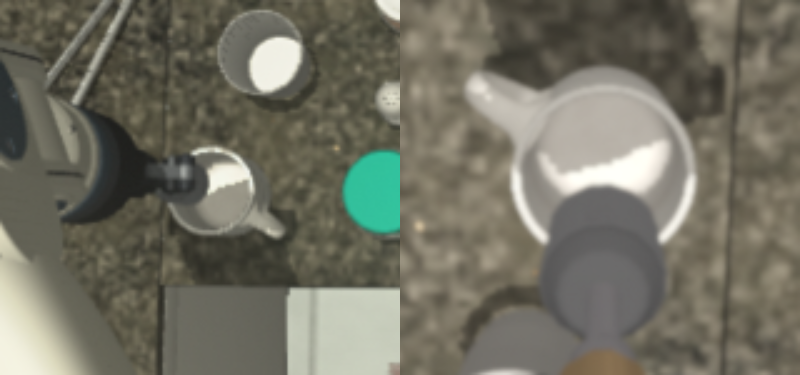

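Run:
```python
from h import *
P=[.482,.288]
w=get_image("wrist"); t=observe()["tool_pos"]; z=t[2]-.146
print("rim",proj(w,[[P[0]-.04,P[1],.091],[P[0],P[1]-.04,.091],[P[0],P[1]+.04,.091]]).round(1).tolist(),"seen top row ~168, cols 442/515 -> 442=237+.. left 282 right 355")
print("tip far edge",proj(w,[[t[0]-.0195,t[1],z]]).round(1),"seen ~ (319,208)")
def go(tip,v,f=None):
    r=servo_line(P+[tip+.146],v,f_stop=f); o=observe(); print(tip,r,np.round(o["tool_pos"],4),np.round(o["ft_force"],2),round(o["time_s"],2)); return r
if not go(.095,.1) and not go(.05,.08,4): go(.015,.06,4)
```

```text
rim [[317.7, 166.6], [281.4, 203.6], [354.1, 203.5]] seen top row ~168, cols 442/515 -> 442=237+.. left 282 right 355
tip far edge [[317.8 199.9]] seen ~ (319,208)
0.095 False [0.4822 0.2881 0.2416] [-0.29 -0.33 -0.22] 11.16
0.05 False [0.4822 0.2881 0.1964] [-0.18  0.59 -0.81] 11.87
0.015 False [0.4821 0.288  0.1611] [-0.89  0.32 -1.04] 12.6
```

Rim prediction matches to about 1 px, and the brush went in with no contact force (<1.1 N). One quick look before stroking.

Run:
```python
from h import *
w=get_image("wrist"); t=observe()["tool_pos"]; z=t[2]-.146; P=[.482,.288]
f=w["frame"].copy()
f=cv2.resize(f[100:340,200:440],(600,600))
for R,c in ((ring(*P,.091,.04),(0,255,0)),(ring(*t[:2],z+.068,.0195),(0,0,255))):
    cv2.polylines(f,[np.int32((proj(w,R)-[200,100])*2.5)],True,c,1)
cv2.imwrite("pics/m4.png",f)
```

```text
(no output)
```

View pics/m4.png

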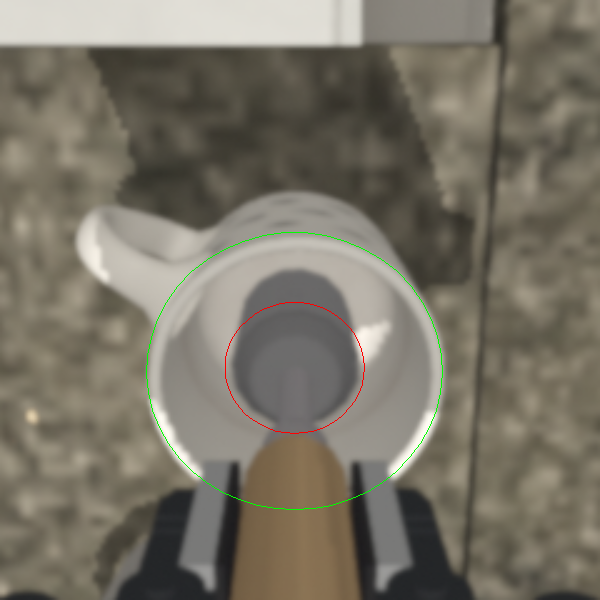

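The rim overlay (green) fits, and the head sits clear of the walls all round, centred at crop (295,368). Now three full strokes, then up and over the jars to just above the bowl.

Run:
```python
from h import *
P=[.482,.288]
def go(p,tip,v):
    servo_line(list(p)+[tip+.146],v); o=observe(); print(tip,np.round(o["tool_pos"],4),np.round(o["ft_force"],2),round(o["grip_width"],3),round(o["time_s"],2))
go(P,.013,.04)
for _ in range(3): go(P,.083,.09); go(P,.013,.09)
go(P,.165,.12)
B=[.609,-.086]
go(B,.165,.2)
s=get_image("top"); 
k=regions_of("top","mug")[0]; print("mug",k["confidence"],fit(s,k["mask"].astype(float),[(0,.04),(.091,.04)],True))
k=regions_of("top","bowl")[0]; print("bowl",k["confidence"],fit(s,k["mask"].astype(float),[(0,.025),(.044,.05)]))
w=get_image("wrist"); t=observe()["tool_pos"]; f=cv2.resize(w["frame"][100:340,200:440],(600,600))
for R,c in ((ring(*B,.044,.05),(0,255,0)),(ring(*t[:2],t[2]-.146+.068,.0195),(0,0,255))):
    cv2.polylines(f,[np.int32((proj(w,R)-[200,100])*2.5)],True,c,1)
cv2.imwrite("pics/b5.png",f); cv2.imwrite("pics/t5.png",s["frame"])
```

```text
0.013 [0.482  0.288  0.1591] [ 0.21  0.99 -0.89] 0.241 12.9
0.083 [0.4818 0.2879 0.2284] [ 0.82 -0.87 -0.76] 0.238 13.82
0.013 [0.4823 0.2881 0.1595] [ 0.36  0.92 -1.14] 0.241 14.75
0.083 [0.4818 0.2879 0.2285] [ 0.24 -0.28 -0.89] 0.241 15.68
0.013 [0.4823 0.2881 0.1595] [ 0.06  0.15 -0.8 ] 0.243 16.6
0.083 [0.4818 0.2879 0.2285] [-0.7  -0.32 -0.78] 0.24 17.52
0.013 [0.4823 0.2881 0.1595] [ 0.13  0.03 -0.74] 0.24 18.45
0.165 [0.4818 0.2879 0.3103] [-1.11 -0.63 -0.69] 0.244 19.87
0.165 [ 0.6089 -0.0852  0.3112] [-0.23  0.08 -1.39] 0.237 21.99
mug 0.57 (array([  0.48103663,   0.28785496, -21.41577052]), np.float64(0.9488827925106919))Traceback (most recent call last):
  File "<stdin>", line 12, in <module>
IndexError: list index out of range
```

The strokes are done and the mug hasn't moved: the fit is the same to within 1 mm. The bowl is hidden from the top camera here, but three earlier fits agree. Lowering to 2 cm above the rim and checking.

Run:
```python
from h import *
B=[.609,-.086]
servo_line(B+[.064+.146],.08); wait(.6)
o=observe(); t=o["tool_pos"]; print(t,o["ee_rot"],o["ft_force"],o["grip_width"],o["time_s"],np.abs(o["qd"]).max())
out=[]
for c,(x0,y0),n in (("wrist",(200,100),240),("scene",(280,180),130)):
    d=get_image(c); f=cv2.resize(d["frame"][y0:y0+n,x0:x0+n],(400,400)); z=t[2]-.146
    for R,col in ((ring(*B,.044,.05),(0,255,0)),(ring(*t[:2],z+.068,.0195),(0,0,255)),(ring(*t[:2],z,.0195),(255,0,0))):
        cv2.polylines(f,[np.int32((proj(d,R)-[x0,y0])*400/n)],True,col,1)
    out.append(f)
    for k in regions_of(c,"bowl")[:1]: print(c,k["confidence"],fit(d,k["mask"].astype(float),[(0,.025),(.044,.05)]))
cv2.imwrite("pics/b6.png",np.hstack(out))
```

```text
[ 0.60901112 -0.08598978  0.21002669] [-1.08418353 89.99709636 -1.08381835] [-0.33870172 -0.21510014 -0.44161202] 0.23981886542008266 24.15 0.05855097429093819
wrist 0.66 (array([ 0.61128076, -0.08474676]), np.float64(0.6757215201635384))
scene 0.67 (array([ 0.61402129, -0.09333533]), np.float64(0.8381744649174641))
```

View pics/b6.png

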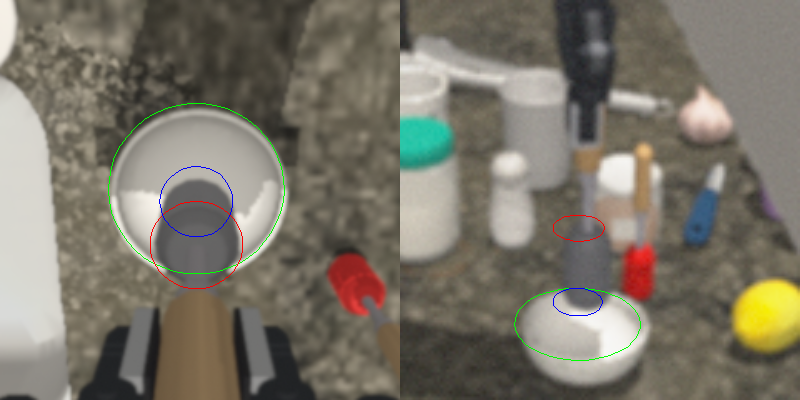

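The brush is centred over the bowl in both views. In the wrist crop the tip is about (197,205), inside the rim centred at (198,190), with parallax from the 2 cm height. In the scene crop both brush and bowl sit about 8–10 crop px right of the overlay, so the camera bias is shared and their relative offset is about 2 mm or less. Everything is still and the force is about zero.

```bash
python3 -c "
from rig import *
finish_job(); o=observe(); print(o['time_s'],o['tool_pos'],o['grip_width'])"
```

```text
the job is handed in; nothing more can be done
the job is handed in; nothing more can be done
```

The job is handed in. I took the large grey brush out of its stand and brushed the mug with three full strokes, the tip going from about 13 mm to 83 mm above the worktop. I then carried it over the jars with the tip at about 165 mm. It ended held upright and still, the tip about 20 mm above the bowl's rim.

**Last checks:**
- **Forces:** they stayed near zero (about 1 N) in the mug and over the bowl.
- **Mug:** it fitted within 1 mm of its first position after the strokes.
- **Grip:** the opening stayed at 0.24 throughout, so the brush did not slip.
- **Time:** 24 s at the last check before hand-in.

**Checks that disagreed or failed:**
- **Scene camera:** it reads about 6 mm farther in x than the top and wrist cameras, but the shift is the same for brush and bowl.
- **Brush tip:** its edge looks 3–6 mm higher than calculated. I put that down to a rounded edge, so the true height above the rim could be slightly over 20 mm.
- **Bowl:** the arm hid it from the top camera at the end, so centring relies on earlier fits and the wrist and scene views. They agree to a few millimetres.
- **Jars, shaker and tumbler:** I did not re-measure these after the moves. They looked in place in the last scene picture, as far as it showed them.

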